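Lid a double-lidded tin, then lift off its outer lid alone

ROBOT

A 6-joint arm with a two-finger parallel gripper is mounted at the origin on the work surface. World frame = base frame: x ahead of the robot, y to its left, z up, the work surface at z = 0. Lengths are in m, angles in rad, forces in N, time in s.
With the tool pointing down it reaches from about 0.35 to 0.975 m from the base axis. Payload 4.9 kg.
Tool frame: the origin (TCP) lies between the finger pads; the fingertips stand 25 mm ahead of it and the grasp point (between the pads) lies 6 mm ahead of it (ctrl.tip_reach is the distance from the TCP to the fingertips, in m); z points along the fingers, y is the direction in which the jaws open and shut (so a half turn about z gives the same grasp; the last joint's range is limited). The gripper opens to 85 mm and grips with 20 to 120 N. Pads are 22 mm wide; open, the fingers measure 114 mm over their backs; the gripper's body (76 mm by 85 mm) begins 54 mm behind the grasp point. The pads swing forward as they close: fully open they stand 13 mm farther back than shut.
Start: joints at [-1.4, 0.053, 1.613, -0, 1.476, -0.119], TCP at [0.179, -0.599, 0.229] pointing down, gripper open.
Joint ranges: [-3.01, 3.01], [-1.01, 2.22], [0.06, 2.58], [-1.02, 4.17], [0.09, 2.62], [-3.14, 3.14]. Speed limits (rad/s): [2.57, 2.57, 3.14, 3.14, 3.14, 3.14].

INTERFACE

Orientations are given as a rotation vector (axis times angle).
In Python, from station import get_obs, get_image, camera_params, order, ctrl gives the robot as it stands.
- The arm moves only by the tool move_arm, never from a script. Its argument "deltas" is one flat list of numbers, 5 for each row, row after row: the opening, from -1 (shut) to 1 (fully open), so that 0 is half open, then the shift along the tool's x, y, z in m, then the turn about the tool's z in degrees. In form: [fingers, tx, ty, tz, turn, fingers, tx, ty, tz, turn, ...]. A call has 1 to 10 rows; each row is the pose to reach, as a shift and turn from the pose measured when the call began, along the tool's axes at that moment; what a row does not reach only later rows make up. A row lasts 1/10 s, in which the tool goes at most 50 mm and 8.59 degrees, less where a joint would pass 70% of its speed; a pose out of reach is approached as far as the arm can. A call with a gripper value outside its range is refused whole. The fingers move at their own pace and stop on an object; "force" is the grip in N (left out, the last holds). Time passes only in rows, so rows that repeat a pose let the fingers close. It gives the time, the measured TCP pose, the force and the opening at its end, in the units of the state.
- get_obs(): the state, without advancing time (a new reading comes with each control period).
- get_image(name): name is "side" or "top"; returns the picture (420x560x3 uint8, red, green, blue); there is no depth.
- camera_params(name): a dict with "camera_matrix" (3x3 intrinsics, pixels), "extrinsics" (4x4, takes a point from camera to world coordinates). Camera axes: x right, y up, looking along -z (the intrinsics and any distortion apply to the point x, -y, -z); pixel columns grow to the right and rows downward; lengths in m; the calibration is good to about 2 mm. A picture is of the moment at which its call begins. camera_params takes no time and is no camera call.
- order.finish_job(): hands the job in, once; it reports no verdict.
The state is a dict: "t": time; "q": joint angles; "dq": joint speeds; "effort": joint torques, N m; "tool_pos": TCP position; "tool_rot": TCP orientation; "contact_force": force on the tool from outside, world axes, zero at the start; "wrist_torque": the same for the moment, N m; "opening": finger opening in m.
Only numpy, scipy, OpenCV 4.12 (cv2) and the standard library are available. Lean on these libraries where they do the work, as an engineer would, in place of code of your own. Each camera call takes 0.05 s, during which the arm holds its last target. There are 200 camera calls.

TASK

On the shop counter, pick up the two nested lids together by the red knob, lower them gently onto the open cream tin so that the red inner lid is fully seated in its mouth with the outer lid still on it, and let go of the knob. Then grip the outer lid by its black collar and lift it alone, level, at least 10 cm straight up, leaving the inner lid seated and undisturbed, and finish while still holding the outer lid up there over the tin. Do not shove the tin about and leave the other goods on the counter where they are.

Things in the scene. Friction and masses are not known exactly. Their poses are not given: they have to be found in the camera images.
- tin_rim (a point): open, empty cream tin standing on the counter, 120 mm (its x) by 100 mm (its y) outside, 100 mm tall, walls 4 mm (mouth 112 x 92 mm), 0.9 kg, loose. The point is the centre of its mouth, level with the rim; z up
- inner_knob (a point): upright bar knob of the red inner lid (lid about 0.18 kg), 44 mm long (lid's x), 16 mm thick (y), standing up through the outer lid's collar. Point: centre of its exposed part, 15 mm below its top and 15 mm above the collar's upper edge. z up. When the lid is seated, 47 mm above tin_rim, lid's x along the tin's x (either way round)
- inner_flange (a point): underside centre of the red inner lid's flange (118 x 98 mm, 8 mm thick), 47 mm below inner_knob; it rests on the tin's rim when seated. Below it is a plug 14 mm deep, 108 x 88 mm at the top, tapering to about 98 x 78 mm at its foot, which rests on the stand at the start
- outer_collar (a point): aluminium outer lid, 126 (x) x 106 (y) mm, 0.15 kg, loose over the inner lid (2 mm play); raising the inner knob carries it along. Black collar on top, 70 (x) x 44 (y) x 20 mm tall, gripped across y, knob inside it (slot 58 x 30 mm). Point: collar's centre, 10 mm above the top plate, 20 mm above the lid's underside; nested, 25 mm below inner_knob. z up
- stand_top (a point): wooden display block, 150 (x) x 130 (y) x 30 mm, fixed, on which the nested lids wait; point at the centre of its top
- bluetin_centre (a point): closed blue tin with a flat steel lid, 134 x 109 x 109 mm; point at its centre, 55 mm up. A bystander
- giftbox_centre (a point): closed orange gift box, 93 x 93 x 57 mm; point at its centre. A bystander
- watchbox_centre (a point): open teal box with a watch on a black cushion, 95 x 95 x 45 mm; point at its centre. A bystander
- soap_centre (a point): amber soap bottle with black cap, 60 mm across, 150 mm tall; point at its centre. A bystander
- mug_centre (a point): blue mug, 80 mm across, 90 mm tall; point at its centre. A bystander
- jar_centre (a point): clear jar with yellow cap, 66 mm across, 75 mm tall; point at its centre. A bystander
- bowl_centre (a point): steel bowl, 110 mm across, 50 mm tall; point at its centre. A bystander
There are look-alikes about, which are no part of the job. Leave any turquoise look-alike of the part that bears inner_knob alone.

How it is judged:
On the way, in this order (a step that is already met when the one before it is completed fails the run):
1. the nested lids are lifted together clear of the stand (height (world z) of inner_knob above 0.121 m and z of outer_collar in the frame of inner_knob between -0.029 and -0.021 m and horizontal distance between outer_collar and inner_knob below 0.008 m), for 0.1 s.
2. the nested lids sit on the tin, inner lid fully seated, knob let go (z of inner_knob in the frame of tin_rim between 0.0435 and 0.05 m and x of inner_knob in the frame of tin_rim between -0.005 and 0.005 m and y of inner_knob in the frame of tin_rim between -0.005 and 0.005 m and angle between inner_knob's own z axis and vertical below 0.06 rad and angle between tin_rim's own z axis and vertical below 0.05 rad and angle between the x axis of inner_knob and the x axis of tin_rim, either way round below 0.15 rad and z of outer_collar in the frame of inner_knob between -0.029 and -0.021 m and horizontal distance between outer_collar and inner_knob below 0.008 m and contact force between the fingers and inner below 0.1 N), for 0.2 s.
At the end, for the whole second after the job is handed in: Inner lid seated in the tin (height within 3.5 mm, 5 mm sideways, 0.15 rad turn, 0.06 rad tilt), not touched by the robot. Outer lid held still in the fingers, at least 85 mm above where it lay, within 60 mm sideways of the tin's centre, tilt under 0.2 rad, touching neither inner lid nor tin (z of inner_knob in the frame of tin_rim between 0.0435 and 0.05 m and x of inner_knob in the frame of tin_rim between -0.005 and 0.005 m and y of inner_knob in the frame of tin_rim between -0.005 and 0.005 m and angle between inner_knob's own z axis and vertical below 0.06 rad and angle between tin_rim's own z axis and vertical below 0.05 rad and angle between the x axis of inner_knob and the x axis of tin_rim, either way round below 0.15 rad and z of outer_collar in the frame of inner_knob above 0.06 m and horizontal distance between outer_collar and tin_rim below 0.06 m and angle between outer_collar's own z axis and vertical below 0.2 rad and contact force between the fingers and outer above 1 N and contact force between each of outer, the arm and inner below 0.1 N and contact force between outer and tin below 0.1 N and linear speed of outer below 0.03 m/s and linear speed of inner below 0.02 m/s); the arm keeps its last pose, push and grip.
It fails at once if the outer lid leaves the inner lid while the inner lid is not seated in the tin, or the inner lid is unseated as it is lifted (z of outer_collar in the frame of inner_knob above -0.013 m and not (z of inner_knob in the frame of tin_rim between 0.0435 and 0.05 m and x of inner_knob in the frame of tin_rim between -0.005 and 0.005 m and y of inner_knob in the frame of tin_rim between -0.005 and 0.005 m and angle between inner_knob's own z axis and vertical below 0.06 rad and angle between tin_rim's own z axis and vertical below 0.05 rad and angle between the x axis of inner_knob and the x axis of tin_rim, either way round below 0.15 rad)).
It fails at once if the lids are dropped (inner lid falls faster than 0.4 m/s with no finger on it) (linear speed of inner above 0.4 m/s and contact force between the fingers and inner below 0.05 N).
It fails at once if the lids are rammed onto the tin (over 60 N) (contact force between inner and tin above 60 N).
It fails at once if the tin is shoved more than 30 mm or tipped (distance of tin_rim from where it was at the start of the episode above 0.03 m or angle between tin_rim's own z axis and vertical above 0.2 rad).
It fails at once if a bystander is moved more than 30 mm (distance of any of bluetin_centre, giftbox_centre, watchbox_centre, soap_centre, mug_centre, jar_centre, bowl_centre from where it was at the start of the episode above 0.03 m).
It also fails if it takes over 64 s, if anything falls off the work surface, if the arm or the gripper's body presses on something with over 40 N, if the wrist force passes 120 N, or if a joint passes its speed limit or range.

## Working session

There is one attempt and no reset: what is moved stays moved. The work goes in short steps, Python scripts to look and compute and a tool call to move; the robot and the scene stay as the last step left them, time stands still between calls to the robot, and variables do not carry over. Pictures are saved under pics/ and viewed, about 8 in all and at most 12, crops included, and the job is handed in when it is done.

Besides the shell and the picture viewer there is one more tool, called after "Request:" as name(argument=value, ...), one argument or row to a line, values as JSON. move_arm: Moves the arm, as the interface text tells. Its arguments: {"type":"object","properties":{"deltas":{"type":"array"},"force":{"type":"number"}},"required":["deltas"]}

```bash
mkdir -p pics; ls; cat > h.py <<'E'
import numpy as np, cv2
from station import get_obs, get_image, camera_params, order, ctrl
def ray(name,u,v):
    P=camera_params(name);K=np.array(P["camera_matrix"]);E=np.array(P["extrinsics"])
    d=np.linalg.inv(K)@[u,v,1]; d=E[:3,:3]@[d[0],-d[1],-d[2]]
    return E[:3,3],d
def onz(name,u,v,z):
    o,d=ray(name,u,v); return o+d*(z-o[2])/d[2]
def proj(name,p):
    P=camera_params(name);K=np.array(P["camera_matrix"]);E=np.array(P["extrinsics"])
    c=E[:3,:3].T@(np.array(p)-E[:3,3]); q=K@[c[0],-c[1],-c[2]]; return q[:2]/q[2]
def save(name,f):
    im=get_image(name); cv2.imwrite(f,im[:,:,::-1]); return im
E
python3 - <<'E'
from h import *
a=save("top","pics/top0.png");b=save("side","pics/side0.png")
for n in("top","side"): print({k:(np.round(v,3).tolist() if not isinstance(v,str) else v) for k,v in camera_params(n).items()})
print(get_obs())
E
```

```text
pics
{'camera_matrix': [[425.252, 0.0, 281.061], [0.0, 425.252, 214.117], [0.0, 0.0, 1.0]], 'extrinsics': [[-0.028, 0.994, -0.102, 0.422], [-0.999, -0.031, -0.022, -0.011], [-0.025, 0.101, 0.995, 1.283], [0.0, 0.0, 0.0, 1.0]]}
{'camera_matrix': [[416.799, 0.0, 277.715], [0.0, 416.799, 210.087], [0.0, 0.0, 1.0]], 'extrinsics': [[0.983, 0.115, -0.144, 0.377], [-0.184, 0.636, -0.749, -0.769], [0.006, 0.763, 0.646, 0.75], [0.0, 0.0, 0.0, 1.0]]}
{'t': 0.1, 'q': array([-1.39997656e+00,  5.32950881e-02,  1.61414554e+00,  2.97108210e-05,
        1.47599900e+00, -1.19005844e-01]), 'dq': array([-0.00041284, -0.00011753, -0.0024431 , -0.0003432 ,  0.00020419,
        0.00106581]), 'effort': array([ 1.19105338e-03, -3.94900954e+01, -3.71360600e+01,  1.51418899e-06,
        3.93377995e-03, -2.95636262e-07]), 'tool_pos': array([ 0.17852449, -0.59837475,  0.22788999]), 'tool_rot': array([-3.10683694e+00, -4.53394148e-01,  2.86962048e-05]), 'contact_force': array([ 0.25155052, -0.52028327, -0.18523484]), 'wrist_torque': array([-0.01612249, -0.02947239, -0.01306982]), 'opening': 0.08530393028244289}
```

View pics/top0.png

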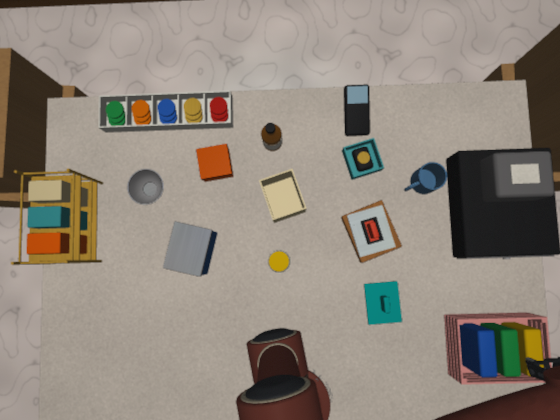

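View pics/side0.png

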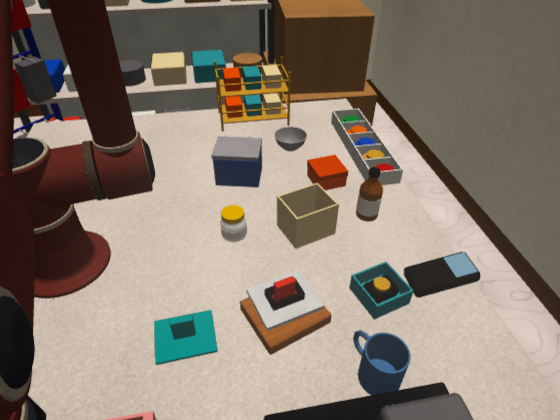

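The top view shows the red knob at (372,230) on the aluminium lid. The turquoise look-alike is at (383,303), and a red chip at (219,108) and an orange box at (214,162) are also red-ish. The open cream tin is at (283,196); the cream boxes in the rack at (48,190) are not it. I choose the red knob in the black collar and will check it in a crop.

```bash
cat >> h.py <<'E'
def blob(im,box,f):
    x0,y0,x1,y1=box; s=im[y0:y1,x0:x1].astype(int); h=cv2.cvtColor(im[y0:y1,x0:x1],cv2.COLOR_RGB2HSV).astype(int)
    m=f(s[...,0],s[...,1],s[...,2],h).astype(np.uint8)
    cs,_=cv2.findContours(m,cv2.RETR_EXTERNAL,cv2.CHAIN_APPROX_NONE)
    c=max(cs,key=cv2.contourArea)+np.array([[[x0,y0]]]); return c
def rectw(name,c,z):
    w=np.array([onz(name,*p,z)[:2] for p in c.reshape(-1,2).astype(float)],np.float32)
    (cx,cy),(a,b),t=cv2.minAreaRect(w*1000)
    if a<b: a,b,t=b,a,t+90
    return np.round([cx,cy,a,b,(t+90)%180-90],1)
red=lambda r,g,b,h:(r>130)&(g<70)&(b<70)
lid=lambda r,g,b,h:(h[...,1]<70)&(h[...,2]>125)&(b>r-12)
cream=lambda r,g,b,h:(h[...,0]>15)&(h[...,0]<35)&(h[...,1]>55)
wood=lambda r,g,b,h:(h[...,1]>100)&(h[...,0]<15)&(h[...,2]>50)
E
python3 - <<'E'
from h import *
T=cv2.imread("pics/top0.png")[:,:,::-1].copy();S=cv2.imread("pics/side0.png")[:,:,::-1].copy()
for n,im,bx,f,z in [("top",T,(355,210,390,250),red,.106),("top",T,(340,198,405,265),lid,.056),("top",T,(340,198,405,265),wood,.03),("top",T,(250,160,315,230),cream,.1),("side",S,(270,270,305,305),red,.106),("side",S,(230,260,340,350),lid,.056)]:
    c=blob(im,bx,f); print(n,cv2.contourArea(c),c.reshape(-1,2).min(0),c.reshape(-1,2).max(0),rectw(n,c,z))
    cv2.drawContours(im,[c],-1,(255,0,255),1)
a=cv2.resize(T[155:275,250:410],(640,480),interpolation=cv2.INTER_NEAREST)
cv2.imwrite("pics/c1.png",a[:,:,::-1])
# tin in raw
E
```

```text
top 102.0 [365 220] [378 241] [ 491.3 -234.1   55.7   27.1   15.6]
top 1508.0 [347 206] [394 256] [ 492.5 -239.6  124.2  105.    14.3]
top 225.0 [358 201] [400 261] [ 493.4 -245.8  146.8  128.7   20.5]
top 1505.5 [259 169] [305 221] [597.6   9.4 126.6  99.7  17.5]
side 96.5 [274 277] [295 287] [ 493.5 -242.    42.2   14.3   15. ]
side 1362.0 [248 271] [322 327] [ 493.2 -241.2  124.   105.4   14.5]
```

View pics/c1.png

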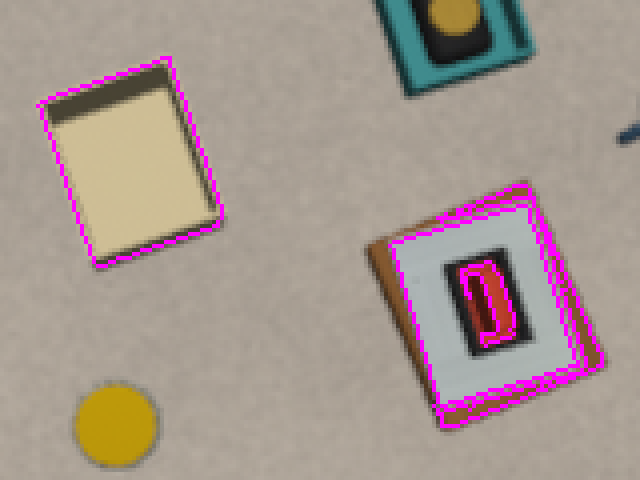

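The crop confirms it: red bar knob in the black collar on the aluminium lid, sitting on the wooden stand. The tin contour includes some of the near outer wall, so I'll measure its rim more exactly and work out the first move.

```bash
cat >> h.py <<'E'
from scipy.spatial.transform import Rotation as Ro
def go(x,y,z,yaw):
    o=get_obs();R=Ro.from_rotvec(o["tool_rot"]).as_matrix();d=R.T@(np.array([x,y,z])-o["tool_pos"])
    a=np.degrees(np.arctan2(R[1,0],R[0,0])); turn=(a-yaw+90)%180-90
    print("t",round(o["t"],2),"pos",o["tool_pos"].round(4),"yaw",a.round(2),"open",round(o["opening"],4),"F",o["contact_force"].round(2),"tilt",np.degrees(np.arccos(-R[2,2])).round(2),"| delta",d.round(4),"turn",turn.round(2))
E
python3 - <<'E'
from h import *
go(.493,-.241,.25,14.4)
T=cv2.imread("pics/top0.png");S=cv2.imread("pics/side0.png")
a=cv2.resize(T[160:230,250:315],(395,425),interpolation=cv2.INTER_NEAREST)  # x6.08
b=cv2.resize(S[180:250,270:342],(400,389),interpolation=cv2.INTER_NEAREST) # 5.556
c=np.zeros((425,800,3),np.uint8);c[:,:395]=a;c[:389,400:]=b
cv2.imwrite("pics/c2.png",c)
# predicted rim for guess
import math
cx,cy,t=.6008,.0104,math.radians(17.5)
for sx,sy in[(1,1),(1,-1),(-1,-1),(-1,1)]:
    x=cx+math.cos(t)*sx*.06-math.sin(t)*sy*.05;y=cy+math.sin(t)*sx*.06+math.cos(t)*sy*.05
    p=proj("top",[x,y,.1]);q=proj("side",[x,y,.1]); print((sx,sy),p.round(1),q.round(1),"crop",((p-[250,160])*6.08).round(),((q-[270,180])*5.556+[400,0]).round())
E
```

```text
t 0.1 pos [ 0.1785 -0.5984  0.2279] yaw 16.61 open 0.0853 F [ 0.25 -0.52 -0.19] tilt 0.11 | delta [ 0.4035 -0.2526 -0.0215] turn 2.21
(1, 1) [258.5 179.9] [316.6 182.5] crop [ 51. 121.] [659.  14.]
(1, -1) [291.9 168.3] [338.3 203.9] crop [255.  50.] [779. 133.]
(-1, -1) [306.1 208.1] [296. 219.] crop [341. 293.] [545. 217.]
(-1, 1) [272.3 219.9] [276.1 195.7] crop [136. 364.] [434.  87.]
```

View pics/c2.png

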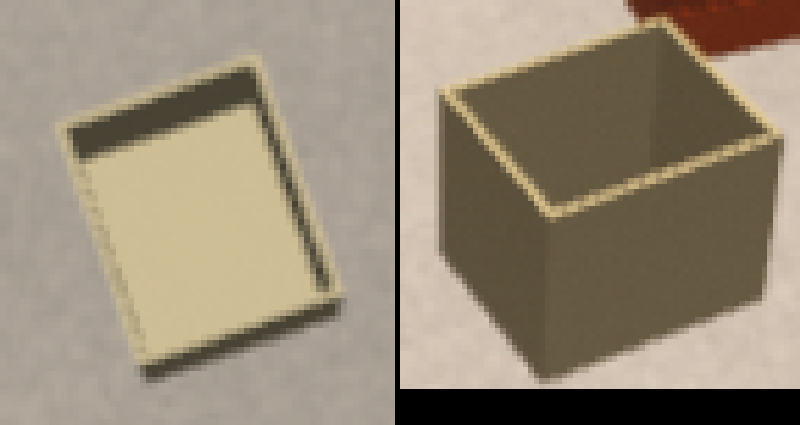

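The rim corners put the tin centre at about (0.6008, 0.0098), yaw about 17.3°. Moving above the knob.

Request:
move_arm(
  deltas=[0,0.0,0,-0.02,0,0,0.045,-0.028,-0.021,1,0,0.09,-0.056,-0.021,2,0,0.135,-0.084,-0.021,2.2,0,0.18,-0.112,-0.021,2.2,0,0.225,-0.14,-0.021,2.2,0,0.27,-0.168,-0.021,2.2,0,0.315,-0.196,-0.021,2.2,0,0.36,-0.224,-0.021,2.2,0,0.4035,-0.2526,-0.021,2.2],
  force=30,
)

```text
t: 1.1
tool_pos: [0.4769, -0.2589, 0.249]
tool_rot: [-3.115, -0.394, 0.0]
contact_force: [0.3, -0.8, 0.5]
opening: 0.0426
```

```bash
python3 - <<'E'
from h import *
save("side","pics/s1.png")
go(.493,-.241,.108,14.4)
E
```

```text
t 1.15 pos [ 0.4807 -0.2533  0.249 ] yaw 14.78 open 0.0426 F [1.39 4.86 0.06] tilt 0.42 | delta [ 0.0144 -0.0079  0.1411] turn 0.38
```

Request:
move_arm(
  deltas=[0,0.0145,-0.008,0.02,0.4,0,0.0145,-0.008,0.05,0.4,0,0.0145,-0.008,0.08,0.4,0,0.0145,-0.008,0.09,0.4,0,0.0145,-0.008,0.09,0.4,0,0.0145,-0.008,0.09,0.4],
)

```text
t: 1.75
tool_pos: [0.4933, -0.2419, 0.1603]
tool_rot: [-3.111, -0.392, -0.007]
contact_force: [0.2, -0.9, 1.4]
opening: 0.0432
```

```bash
python3 - <<'E'
from h import *
im=save("side","pics/s2.png")
cv2.imwrite("pics/s2c.png",cv2.resize(im[200:350,200:360,::-1],(640,600),interpolation=cv2.INTER_NEAREST))
go(.493,-.241,.106,14.4)
E
```

```text
t 1.8 pos [ 0.4937 -0.2421  0.161 ] yaw 14.35 open 0.0424 F [ 0.5  -0.72  0.81] tilt 0.42 | delta [-0.0007 -0.0011  0.055 ] turn -0.05
```

View pics/s2c.png

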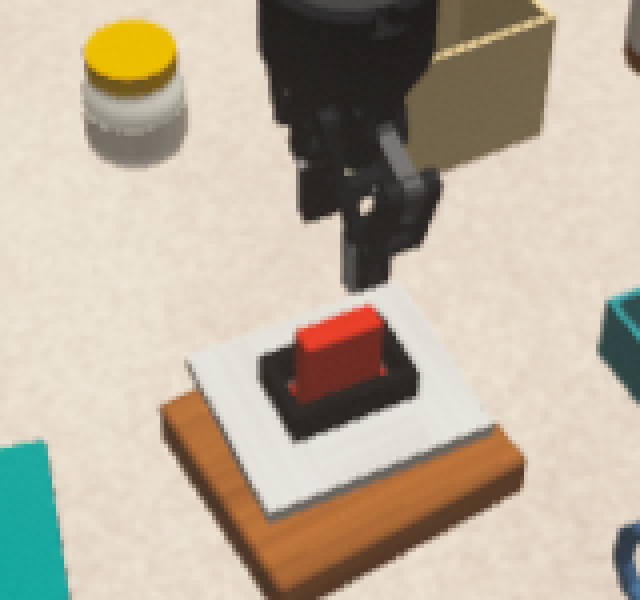

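The near finger is at about (291,272) px, above and in line with the knob at (284,288), and the tool is aligned. Descending and gripping.

Request:
move_arm(
  deltas=[0,-0.0007,-0.001,0.025,0,0,-0.0007,-0.001,0.045,0,0,-0.0007,-0.001,0.055,0,0,-0.0007,-0.001,0.055,0,-0.5,-0.0007,-0.001,0.055,0,-1,-0.0007,-0.001,0.055,0,-1,-0.0007,-0.001,0.055,0,-1,-0.0007,-0.001,0.055,0,-1,-0.0007,-0.001,0.055,0,-1,-0.0007,-0.001,0.055,0],
  force=40,
)

```text
t: 2.8
tool_pos: [0.4931, -0.2411, 0.1062]
tool_rot: [-3.113, -0.392, -0.009]
contact_force: [0.6, 0.2, -0.2]
opening: -0.0001
```

```bash
python3 - <<'E'
from h import *
im=save("side","pics/s3.png")
cv2.imwrite("pics/s3c.png",cv2.resize(im[200:350,200:360,::-1],(640,600),interpolation=cv2.INTER_NEAREST))
go(.493,-.241,.106,14.4)
E
```

```text
t 2.85 pos [ 0.4931 -0.2411  0.1061] yaw 14.35 open -0.0002 F [0.21 0.08 0.69] tilt 0.42 | delta [-0.0001 -0.0001  0.0001] turn -0.05
```

View pics/s3c.png

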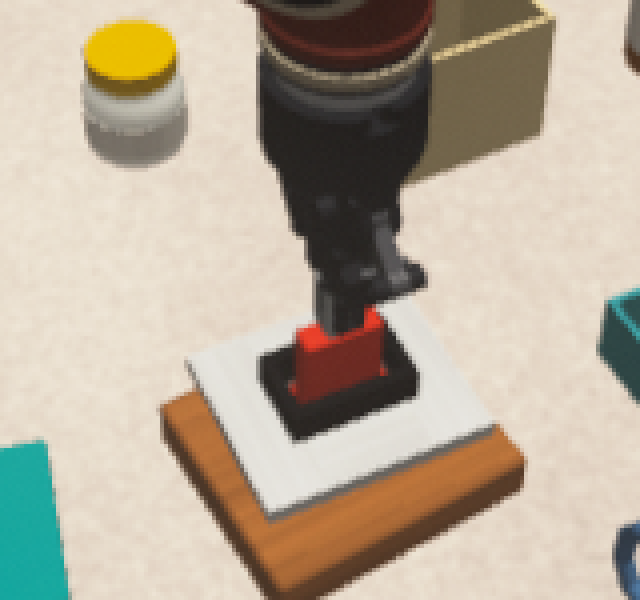

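The fingers closed to zero without gripping: the tips are above or behind the knob top at px (286,283). Checking the geometry.

```bash
python3 - <<'E'
from h import *
print(ctrl.tip_reach, [a for a in dir(ctrl) if a[0]!='_'])
for z in(.081,.09,.1,.106,.11,.115): print(z,proj("side",[.4931,-.2411,z]).round(1),"crop",((proj("side",[.4931,-.2411,z])+.5-200)*4).round())
for z in(.081,.09,.1,.106,.11): print(z,onz("side",286,283,z).round(4))
im=save("top","pics/t3.png")
T=cv2.imread("pics/top0.png")[:,:,::-1]
# re-measure: collar (black) in both views, initial images
blk=lambda r,g,b,h:(h[...,2]<70)
S=cv2.imread("pics/side0.png")[:,:,::-1]
for z in (.056,.076): 
  print(z,rectw("top",blob(T,(355,212,392,250),lambda r,g,b,h:(h[...,2]<90)|red(r,g,b,h)),z))
# triangulate lid centre: use projected polygon centroids at z candidates
for z in(.026,.036,.046,.056,.066):
  print(z,rectw("top",blob(T,(340,198,405,265),lid),z),rectw("side",blob(S,(230,260,340,350),lid),z))
for z in(.08,.09,.1,.106):print(z,rectw("side",blob(S,(270,270,305,305),red),z))
E
```

```text
0.025 ['MotionError', 'tip_reach']
0.081 [284.  289.6] crop [338. 360.]
0.09 [284.1 286.8] crop [338. 349.]
0.1 [284.2 283.5] crop [339. 336.]
0.106 [284.2 281.6] crop [339. 328.]
0.11 [284.3 280.3] crop [339. 323.]
0.115 [284.3 278.6] crop [339. 316.]
0.081 [ 0.5004 -0.2249  0.081 ]
0.09 [ 0.4988 -0.2323  0.09  ]
0.1 [ 0.4969 -0.2404  0.1   ]
0.106 [ 0.4958 -0.2453  0.106 ]
0.11 [ 0.4951 -0.2485  0.11  ]
0.056 [ 494.1 -242.3   68.3   46.3   14.5]
0.076 [ 492.9 -238.5   67.2   45.5   14.5]
0.026 [ 494.2 -245.2  127.2  107.5   14.3] [ 498.2 -218.4  129.4  110.    14.5]
0.036 [ 493.7 -243.3  126.2  106.7   14.3] [ 496.5 -226.   127.6  108.4   14.5]
0.046 [ 493.1 -241.5  125.2  105.8   14.3] [ 494.9 -233.6  125.8  106.9   14.5]
0.056 [ 492.5 -239.6  124.2  105.    14.3] [ 493.2 -241.2  124.   105.4   14.5]
0.066 [ 492.  -237.8  123.2  104.1   14.3] [ 491.5 -248.8  122.2  103.9   14.5]
0.08 [ 498.2 -220.8   43.9   14.9   15. ]
0.09 [ 496.4 -228.9   43.3   14.6   15. ]
0.1 [ 494.5 -237.1   42.6   14.4   15. ]
0.106 [ 493.5 -242.    42.2   14.3   15. ]
```

Request:
move_arm(
  deltas=[0,0,0,0,0,0,0,0,0,0,0,0,0,0,0,0,0,0,0,0],
)

```text
t: 3.3
tool_pos: [0.493, -0.241, 0.106]
tool_rot: [-3.112, -0.392, -0.009]
contact_force: [-0.3, -0.5, -0.1]
opening: 0.043
```

```bash
python3 - <<'E'
from h import *
go(.493,-.241,.106,14.4)
a=save("top","pics/t4.png");b=save("side","pics/s4.png");t=cv2.imread("pics/t3.png")
c=np.zeros((600,800,3),np.uint8)
c[:300,:400]=cv2.resize(t[190:265,330:430],(400,300),interpolation=cv2.INTER_NEAREST)
c[300:,:400]=cv2.resize(a[190:265,330:430,::-1],(400,300),interpolation=cv2.INTER_NEAREST)
c[:,400:]=cv2.resize(b[230:330,250:317,::-1],(400,600),interpolation=cv2.INTER_NEAREST)
cv2.imwrite("pics/c4.png",c)
E
```

```text
t 3.3 pos [ 0.493 -0.241  0.106] yaw 14.35 open 0.043 F [-0.29 -0.53 -0.06] tilt 0.42 | delta [-0. -0.  0.] turn -0.05
```

View pics/c4.png

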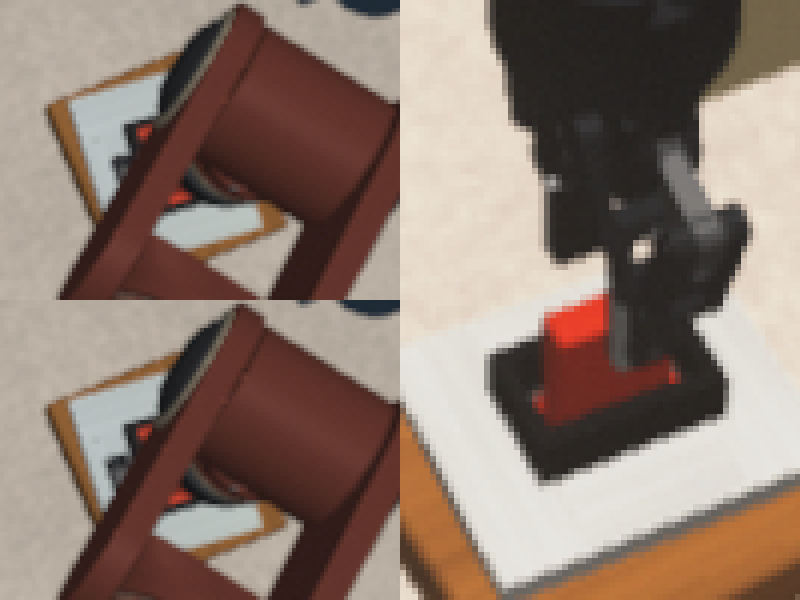

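The side crop shows the half-open tips at (289,291) and (280,274). They straddle the knob, but at z ≈ 0.106, level with the reported TCP and about 25 mm higher than tip_reach implies. So I need to go about 22 mm lower, in steps while watching the force.

Request:
move_arm(
  deltas=[0,0,0,0.006,0,0,0,0,0.012,0,0,0,0,0.018,0,0,0,0,0.021,0,0,0,0,0.021,0],
)

```text
t: 3.9
tool_pos: [0.4926, -0.2406, 0.084]
tool_rot: [-3.111, -0.392, -0.007]
contact_force: [0.6, -0.6, -1.0]
opening: 0.0427
```

```bash
python3 - <<'E'
from h import *
go(.493,-.241,.085,14.4)
b=save("side","pics/s5.png")
cv2.imwrite("pics/s5c.png",cv2.resize(b[230:330,250:317,::-1],(400,600),interpolation=cv2.INTER_NEAREST))
E
```

```text
t 3.9 pos [ 0.4926 -0.2406  0.084 ] yaw 14.36 open 0.0427 F [ 0.6  -0.63 -1.03] tilt 0.41 | delta [ 0.0003  0.0005 -0.001 ] turn -0.04
```

View pics/s5c.png

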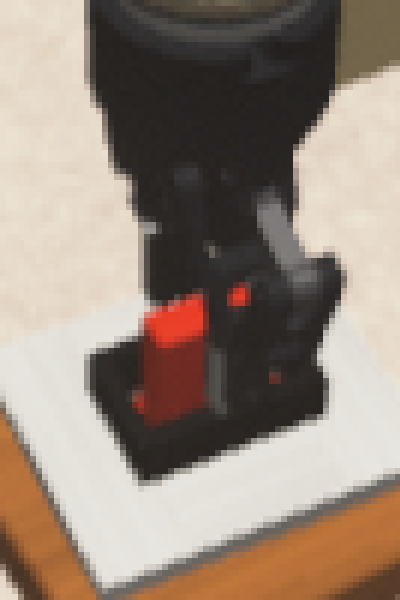

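The near fingertip, crop (215,412), is a few mm above the collar's edge beside the knob, with no contact. Closing.

Request:
move_arm(
  deltas=[-0.5,0,0,0,0,-1,0,0,0,0,-1,0,0,0,0,-1,0,0,0,0,-1,0,0,0,0,-1,0,0,0,0],
  force=50,
)

```text
t: 4.55
tool_pos: [0.4931, -0.2407, 0.0849]
tool_rot: [-3.112, -0.392, -0.009]
contact_force: [-1.3, 2.0, 2.5]
opening: 0.0149
```

```bash
python3 - <<'E'
from h import *
go(.493,-.241,.084,14.4)
E
```

```text
t 4.55 pos [ 0.4931 -0.2407  0.0849] yaw 14.36 open 0.0149 F [-1.27  1.96  2.54] tilt 0.43 | delta [-0.0002  0.0002  0.0008] turn -0.04
```

Gripped at about 15 mm. Lifting 120 mm.

Request:
move_arm(
  deltas=[-1,0,0,-0.008,0,-1,0,0,-0.02,0,-1,0,0,-0.035,0,-1,0,0,-0.05,0,-1,0,0,-0.065,0,-1,0,0,-0.08,0,-1,0,0,-0.095,0,-1,0,0,-0.11,0,-1,0,0,-0.12,0,-1,0,0,-0.12,0],
)

```text
t: 5.55
tool_pos: [0.4935, -0.2421, 0.2073]
tool_rot: [-3.114, -0.392, -0.013]
contact_force: [0.8, -0.9, -2.6]
opening: 0.015
```

```bash
python3 - <<'E'
from h import *
b=save("side","pics/s6.png")
go(.6008,.0098,.205,17.3)
L=lambda r,g,b,h:(h[...,1]<60)&(h[...,2]>110)&(b>r-5)
cv2.imwrite("pics/s6c.png",cv2.resize(b[170:350,200:360,::-1],(640,720))[:600])
E
```

```text
t 5.6 pos [ 0.4929 -0.2417  0.2058] yaw 14.36 open 0.0153 F [-0.83  0.02 -3.82] tilt 0.45 | delta [ 0.1669 -0.2169  0.0027] turn -2.94
```

View pics/s6c.png

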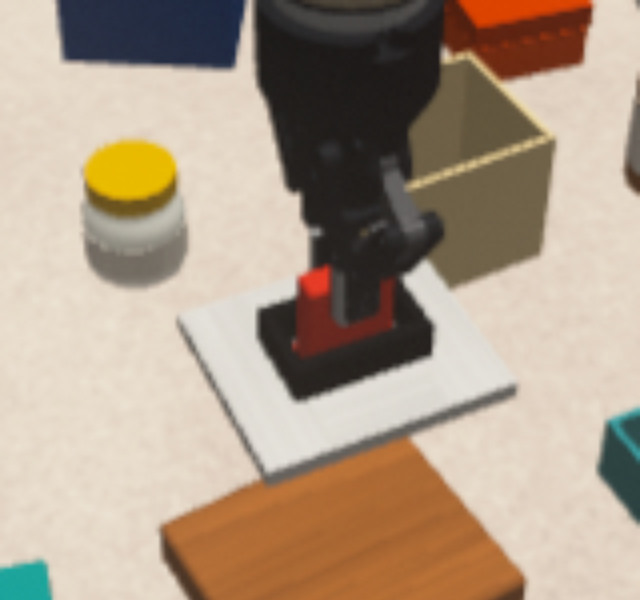

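The lids hang level together over the stand. I'll measure the held lid's offset from the TCP in this view while moving over the tin.

```bash
python3 - <<'E'
from h import *
b=cv2.imread("pics/s6.png")[:,:,::-1]
c=blob(b,(235,225,335,292),lambda r,g,b,h:(h[...,1]<28)&(h[...,2]>120)); print(cv2.contourArea(c),[rectw("side",c,z) for z in(.175,.177,.179)])
c=cv2.convexHull(c); print([rectw("side",c,z) for z in(.175,.177,.179)])
E
```

```text
1634.5 [array([ 495. , -238.4,  128.8,  109.3,   14.5]), array([ 494.6, -240.3,  128.4,  108.9,   14.5]), array([ 494.2, -242.1,  127.9,  108.6,   14.5])]
[array([ 495. , -238.4,  128.8,  109.3,   14.5]), array([ 494.6, -240.3,  128.4,  108.9,   14.5]), array([ 494.2, -242.1,  127.9,  108.6,   14.5])]
```

Request:
move_arm(
  deltas=[-1,0.012,-0.015,-0.003,0,-1,0.037,-0.048,0.0,-1,-1,0.062,-0.081,0.0,-2,-1,0.087,-0.113,0.0,-2.9,-1,0.112,-0.145,0.0,-2.9,-1,0.132,-0.172,0.0,-2.9,-1,0.149,-0.194,0.0,-2.9,-1,0.162,-0.211,0.0,-2.9,-1,0.167,-0.217,0.0,-2.9,-1,0.167,-0.217,0.0,-2.9],
)

```text
t: 6.6
tool_pos: [0.6005, 0.0105, 0.2065]
tool_rot: [-3.102, -0.473, -0.007]
contact_force: [0.0, -0.6, -3.7]
opening: 0.0147
```

```bash
python3 - <<'E'
from h import *
b=save("side","pics/s7.png");a=save("top","pics/t7.png")
go(.6008,.0098,.16,17.3)
c=np.zeros((600,800,3),np.uint8)
c[:,:440]=cv2.resize(b[130:250,260:348,::-1],(440,600),interpolation=cv2.INTER_NEAREST)
c[:450,440:]=cv2.resize(a[150:240,240:312,::-1],(360,450),interpolation=cv2.INTER_NEAREST)
cv2.imwrite("pics/c7.png",c)
m=blob(b,(255,120,350,215),lambda r,g,b,h:(h[...,1]<28)&(h[...,2]>120)); print(cv2.contourArea(m),rectw("side",m,.177),m.reshape(-1,2).min(0),m.reshape(-1,2).max(0))
E
```

```text
t 6.7 pos [0.6004 0.0092 0.207 ] yaw 17.23 open 0.0148 F [-0.57 -0.23 -2.53] tilt 0.36 | delta [ 0.0003 -0.0004  0.047 ] turn -0.07
716.5 [599.6   9.  125.1 108.4  17. ] [275 159] [342 194]
```

View pics/c7.png

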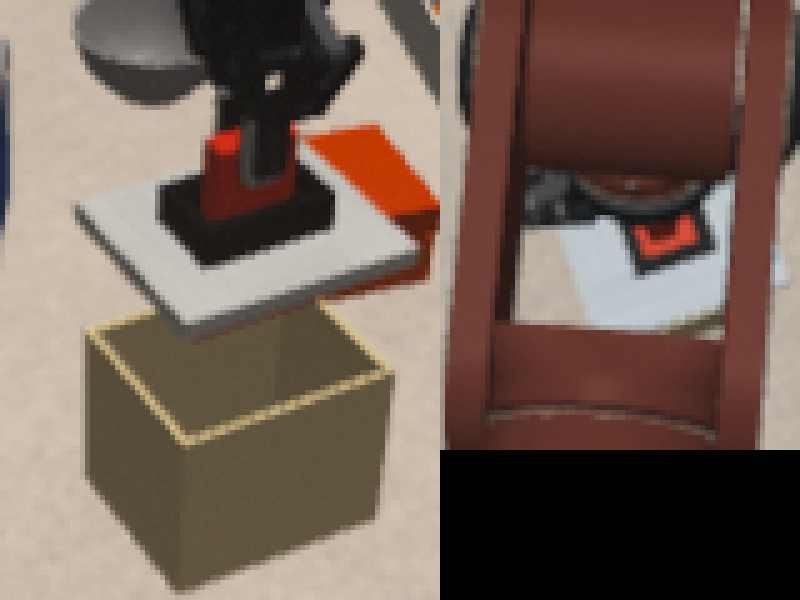

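The lid centre at (599.6, 9.0) mm, yaw 17°, hangs squarely above the tin mouth. The tin corners sit as predicted, with the near one at px (297,218). Lowering slowly.

Request:
move_arm(
  deltas=[-1,0.0003,-0.0004,0.008,0,-1,0.0003,-0.0004,0.018,0,-1,0.0003,-0.0004,0.028,0,-1,0.0003,-0.0004,0.038,0,-1,0.0003,-0.0004,0.044,0,-1,0.0003,-0.0004,0.048,0,-1,0.0003,-0.0004,0.05,0,-1,0.0003,-0.0004,0.05,0],
)

```text
t: 7.5
tool_pos: [0.6008, 0.0099, 0.1569]
tool_rot: [-3.103, -0.47, -0.008]
contact_force: [1.0, -0.4, -3.9]
opening: 0.0146
```

```bash
python3 - <<'E'
from h import *
go(.6008,.0098,.141,17.3)
E
```

```text
t 7.5 pos [0.6008 0.0099 0.1569] yaw 17.24 open 0.0146 F [ 0.96 -0.36 -3.91] tilt 0.36 | delta [-0.0001  0.0002  0.0159] turn -0.06
```

Request:
move_arm(
  deltas=[-1,0,0,0.002,0,-1,0,0,0.004,0,-1,0,0,0.006,0,-1,0,0,0.008,0,-1,0,0,0.01,0,-1,0,0,0.01,0],
)

```text
t: 8.1
tool_pos: [0.6005, 0.01, 0.1464]
tool_rot: [-3.102, -0.47, -0.007]
contact_force: [0.1, -0.1, -3.3]
opening: 0.0152
```

```bash
python3 - <<'E'
from h import *
go(.6008,.0098,.141,17.3)
E
```

```text
t 8.1 pos [0.6005 0.01   0.1464] yaw 17.23 open 0.0152 F [ 0.11 -0.1  -3.26] tilt 0.33 | delta [0.0002 0.0003 0.0054] turn -0.07
```

Still no contact. Last few mm in 1 mm steps.

Request:
move_arm(
  deltas=[-1,0,0,0.001,0,-1,0,0,0.002,0,-1,0,0,0.003,0,-1,0,0,0.004,0,-1,0,0,0.005,0,-1,0,0,0.005,0],
)

```text
t: 8.7
tool_pos: [0.6005, 0.01, 0.1411]
tool_rot: [-3.102, -0.47, -0.006]
contact_force: [0.1, 0.6, -2.8]
opening: 0.0149
```

```bash
python3 - <<'E'
from h import *
go(.6008,.0098,.141,17.3)
E
```

```text
t 8.7 pos [0.6005 0.01   0.1411] yaw 17.24 open 0.0149 F [ 0.08  0.55 -2.85] tilt 0.32 | delta [0.0003 0.0003 0.0001] turn -0.06
```

Request:
move_arm(
  deltas=[-1,0,0,0.001,0,-1,0,0,0.002,0,-1,0,0,0.0025,0,-1,0,0,0.0025,0],
)

```text
t: 9.1
tool_pos: [0.6007, 0.0102, 0.1404]
tool_rot: [-3.102, -0.47, -0.007]
contact_force: [-4.9, 1.1, 4.3]
opening: 0.0151
```

```bash
python3 - <<'E'
from h import *
go(.6008,.0098,.141,17.3)
E
```

```text
t 9.1 pos [0.6007 0.0102 0.1404] yaw 17.24 open 0.0151 F [-4.87  1.1   4.3 ] tilt 0.34 | delta [-0.      0.0004 -0.0006] turn -0.06
```

Contact came at the predicted seating height (TCP 0.1404) with about 7 N. Letting go of the knob.

Request:
move_arm(
  deltas=[-0.6,0,0,0,0,-0.3,0,0,0,0,-0.1,0,0,0,0,0,0,0,0,0,0,0,0,0,0,0,0,0,0,0],
)

```text
t: 9.7
tool_pos: [0.6007, 0.0102, 0.1403]
tool_rot: [-3.102, -0.47, -0.007]
contact_force: [-0.2, 1.0, 0.3]
opening: 0.0427
```

```bash
python3 - <<'E'
from h import *
go(.6008,.0098,.141,17.3)
b=save("side","pics/s8.png")
m=blob(b,(255,120,350,240),lambda r,g,b,h:(h[...,1]<28)&(h[...,2]>120)); print(cv2.contourArea(m),[rectw("side",m,z) for z in(.11,.112,.114)])
cv2.imwrite("pics/s8c.png",cv2.resize(b[150:250,260:350,::-1],(540,600),interpolation=cv2.INTER_NEAREST))
E
```

```text
t 9.7 pos [0.6007 0.0102 0.1403] yaw 17.24 open 0.0427 F [-0.24  0.98  0.27] tilt 0.33 | delta [ 0.      0.0004 -0.0007] turn -0.06
726.0 [array([600.8,  10. , 126.2, 108.8,  16.8]), array([600.1,   7.6, 125.8, 108.5,  16.8]), array([599.4,   5.1, 125.4, 108.1,  16.8])]
```

View pics/s8c.png

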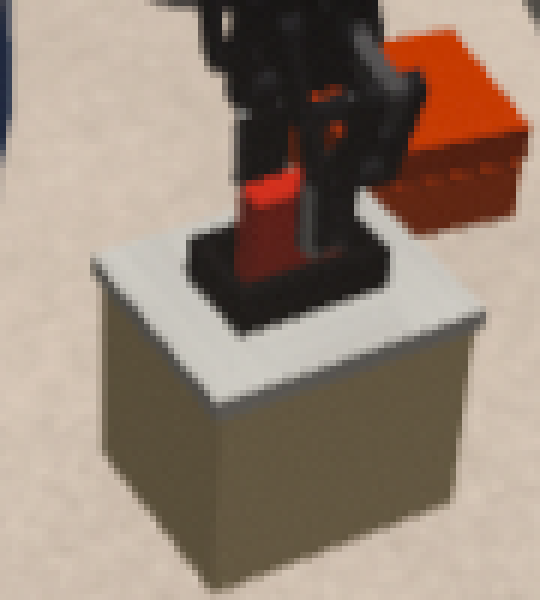

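The lids are seated flush and level on the tin with the fingers clear of the knob (fingertip px ~(312,191)). Widening the jaws and going down around the collar.

Request:
move_arm(
  deltas=[0.5,0,0,0,0,0.6,0,0,0,0,0.6,0,0,0,0,0.6,0,0,0.006,0,0.6,0,0,0.012,0,0.6,0,0,0.018,0,0.6,0,0,0.022,0,0.6,0,0,0.024,0,0.6,0,0,0.024,0],
)

```text
t: 10.65
tool_pos: [0.6005, 0.0103, 0.1157]
tool_rot: [-3.102, -0.47, -0.006]
contact_force: [-0.1, -0.3, -0.5]
opening: 0.0683
```

```bash
python3 - <<'E'
from h import *
go(.6008,.0098,.116,17.0)
b=save("side","pics/s9.png")
cv2.imwrite("pics/s9c.png",cv2.resize(b[150:250,260:350,::-1],(540,600),interpolation=cv2.INTER_NEAREST))
E
```

```text
t 10.65 pos [0.6005 0.0103 0.1157] yaw 17.24 open 0.0683 F [-0.09 -0.34 -0.53] tilt 0.31 | delta [ 0.0002  0.0005 -0.0003] turn 0.24
```

View pics/s9c.png

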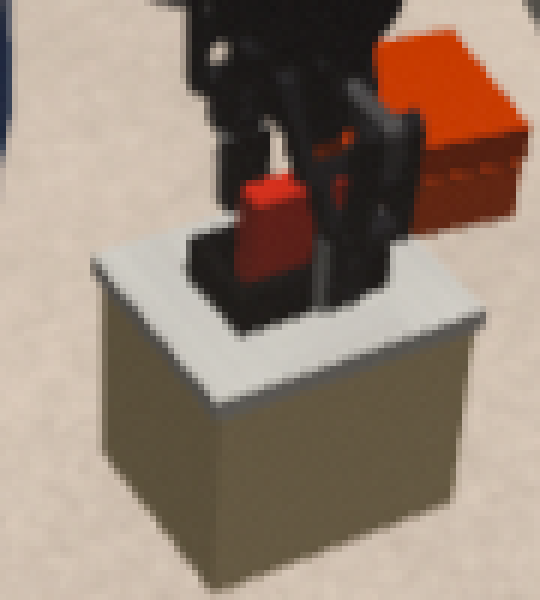

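```bash
python3 - <<'E'
from h import *
d=np.array([np.sin(np.radians(17.2)),-np.cos(np.radians(17.2)),0])
for z in(.112,.118,.124,.13):
  print(z,*[((proj("side",np.array([.6005,.0103,z])+d*k)+.5-[260,150])*6).round() for k in(.034,.041,-.034)])
E
```

```text
0.112 [328. 326.] [338. 335.] [243. 234.]
0.118 [329. 314.] [338. 324.] [244. 223.]
0.124 [330. 302.] [339. 312.] [244. 212.]
0.13 [331. 291.] [340. 300.] [245. 200.]
```

The tips sit at about z 0.124 while open and will swing forward about 4 mm as they close. I'll go 4 mm lower, then grip the collar.

Request:
move_arm(
  deltas=[0.6,0,0,0.002,0,0.6,0,0,0.004,0,0.4,0,0,0.004,0,0.2,0,0,0.004,0,0,0,0,0.004,0,-0.2,0,0,0.004,0,-0.4,0,0,0.004,0,-0.6,0,0,0.004,0,-0.6,0,0,0.004,0],
  force=40,
)

```text
t: 11.6
tool_pos: [0.6011, 0.0101, 0.1126]
tool_rot: [-3.103, -0.47, -0.008]
contact_force: [0.7, -1.4, 1.9]
opening: 0.0429
```

```bash
python3 - <<'E'
from h import *
go(.6008,.0098,.116,17.0)
E
```

```text
t 11.6 pos [0.6011 0.0101 0.1126] yaw 17.24 open 0.0429 F [ 0.66 -1.45  1.88] tilt 0.34 | delta [-0.0003  0.0002 -0.0034] turn 0.24
```

The jaws stopped at 43 mm on the 44 mm collar. Lifting gently, straight up.

Request:
move_arm(
  deltas=[-0.8,0,0,-0.003,0,-0.8,0,0,-0.008,0,-0.8,0,0,-0.014,0,-0.8,0,0,-0.02,0,-0.8,0,0,-0.028,0,-0.8,0,0,-0.036,0,-0.8,0,0,-0.044,0,-0.8,0,0,-0.052,0,-0.8,0,0,-0.058,0,-0.8,0,0,-0.06,0],
)

```text
t: 12.6
tool_pos: [0.6013, 0.0098, 0.1738]
tool_rot: [-3.103, -0.47, -0.01]
contact_force: [-0.1, 0.5, -1.8]
opening: 0.0428
```

Request:
move_arm(
  deltas=[-0.8,0,0,-0.006,0,-0.8,0,0,-0.014,0,-0.8,0,0,-0.022,0,-0.8,0,0,-0.03,0,-0.8,0,0,-0.038,0,-0.8,0,0,-0.046,0,-0.8,0,0,-0.052,0,-0.8,0,0,-0.056,0,-0.8,0,0,-0.056,0,-0.8,0,0,-0.056,0],
)

```text
t: 13.6
tool_pos: [0.6008, 0.0096, 0.2296]
tool_rot: [-3.103, -0.47, -0.01]
contact_force: [0.2, -0.6, -2.0]
opening: 0.043
```

```bash
python3 - <<'E'
from h import *
go(.6011,.0101,.2286,17.24)
b=save("side","pics/s10.png")
cv2.imwrite("pics/s10c.png",cv2.resize(b[110:250,260:350,::-1],(386,600),interpolation=cv2.INTER_NEAREST))
cs=blob(b,(270,170,345,225),red); print("red px",cv2.contourArea(cs))
E
```

```text
t 13.6 pos [0.6008 0.0096 0.2296] yaw 17.24 open 0.043 F [ 0.2  -0.63 -2.02] tilt 0.39 | delta [ 0.0004 -0.0004  0.001 ] turn -0.0
red px 834.5
```

The picture limit is reached, so I'll check numerically: the red flange footprint at its seated height, the knob, and the held lid.

```bash
python3 - <<'E'
from h import *
b=save("side","pics/s11.png")
R=lambda r,g,b,h:((h[...,0]<6)|(h[...,0]>174))&(h[...,1]>140)&(r>60)
c=blob(b,(268,165,345,228),R); print("red",cv2.contourArea(c),c.reshape(-1,2).min(0),c.reshape(-1,2).max(0),rectw("side",c,.108))
P=cv2.approxPolyDP(c,2.5,True).reshape(-1,2);print(P.tolist())
t=np.radians(17.2)
for z in(.1,.108): print(z,[proj("side",[.6008+np.cos(t)*sx*.059-np.sin(t)*sy*.049,.0098+np.sin(t)*sx*.059+np.cos(t)*sy*.049,z]).round(1).tolist() for sx,sy in[(1,-1),(-1,-1),(-1,1)]])
m=blob(b,(255,90,350,190),lambda r,g,b,h:(h[...,1]<28)&(h[...,2]>120)); print(cv2.contourArea(m),[rectw("side",m,z) for z in(.227,.229,.231)])
go(.6008,.0096,.2296,17.24)
E
```

```text
red 1260.5 [278 176] [337 216] [600.4  19.9 125.  123.9  17.1]
[[315, 176], [301, 181], [297, 188], [278, 194], [296, 216], [337, 202]]
0.1 [[337.8, 204.1], [296.1, 218.7], [276.7, 195.8]]
0.108 [[338.1, 201.5], [296.2, 216.2], [276.7, 193.3]]
719.5 [array([600.7,  11.4, 126.6, 109.5,  17.8]), array([599.8,   8.4, 126.1, 109.1,  17.8]), array([599. ,   5.4, 125.6, 108.6,  17.8])]
t 13.7 pos [0.6006 0.0096 0.2292] yaw 17.24 open 0.0432 F [ 0.21  0.1  -2.42] tilt 0.36 | delta [ 0.0002  0.0001 -0.0004] turn 0.0
```

The flange corners match the seated prediction within about 1 px (337,202 / 296,216 / 278,194, at a height between flange bottom and top). The outer lid is held level about 117 mm up, over the tin. Handing in.

```bash
python3 -c "
from h import *
print(order.finish_job())"
```

```text
the job is handed in; nothing more can be done
None
```

I carried out the whole task and handed it in at about 13.7 s of the 64 s allowed. No verdict was reported.

I lifted the nested lids by the red knob, lowered them onto the cream tin until I felt about 7 N of contact at the expected seating height, and let go. I then gripped the black collar and raised the outer lid alone by about 117 mm. It is still held there over the tin.

**Last checks:**
- **Inner lid:** its flange corners match the seated position to within about 1–2 pixels.
- **Outer lid:** it is centred within about 2 mm of the tin, and the tool is within 0.4° of vertical. The jaws rest at 43 mm on the 44 mm collar, and the wrist force shows roughly the lid's weight.

**What failed or disagreed:**
- **First grasp:** it closed on nothing. In the images the fingertips sat about 25 mm higher than `ctrl.tip_reach` implies, so I went by the images from then on.
- **Final view:** I had used up the 12 pictures, so I checked the end state only by colour-mask measurements.
- **Other goods:** I did not measure the bystanders again at the end. I noticed no contact with any of them.

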